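# Find the rocking tub lid and press it home

## Task

One of the four blue tub lids in the carton is not on properly: it rocks when you press it near one end, while the others stay firm. Press the lids with a fingertip to find it, push that lid straight down until it is fully home and level, and finish while still holding it down with the fingertip so that it can be taped over. Only press: do not grip or lift anything, and leave the other things where they stand.

Things in the scene. Friction and masses are not known exactly. Their poses are not given: they have to be found in the camera images.
- carton: open cardboard carton, fixed, 150 mm (its x) by 490 mm (its y), walls 70 mm high, flaps folded down outside; origin under its centre. Four tubs in a row at y about -190, -90, +90, +190 mm, on packing of unequal thickness, so height does not tell which lid is loose; any of the four may be, and it starts level and looks like the rest
- lid1: one of four look-alike blue tub lids, 120 mm (its own x, along the carton's short side) by 88 mm (its y), flat top, 16 mm skirt; origin at the centre of its top face, z up; tops 95 to 110 mm above the table. Seated lids are rigid. The unseated one, pressed off its middle along x, tips about its y axis with 1 to 3 N (3 to 4 mm down 45 mm from the centre) and springs back level
- lid2: one of four look-alike blue tub lids, 120 mm (its own x, along the carton's short side) by 88 mm (its y), flat top, 16 mm skirt; origin at the centre of its top face, z up; tops 95 to 110 mm above the table. The unseated one, pressed at its middle, goes straight down 6 mm once the push passes 9 N (10 to 20 N is right), stops hard and stays
- lid3: one of four look-alike blue tub lids, 120 mm (its own x, along the carton's short side) by 88 mm (its y), flat top, 16 mm skirt; origin at the centre of its top face, z up; tops 95 to 110 mm above the table. Alike in behaviour, see lid1 and lid2
- lid4: one of four look-alike blue tub lids, 120 mm (its own x, along the carton's short side) by 88 mm (its y), flat top, 16 mm skirt; origin at the centre of its top face, z up; tops 95 to 110 mm above the table. Alike in behaviour, see lid1 and lid2
- jar: bystander: glass jar with a red cap, 56 mm wide, 95 mm tall, standing in the middle gap of the carton between the tubs; origin at the centre of its underside
- can: bystander: can with a green label, 56 mm wide, 90 mm tall, standing in the middle gap of the carton behind the jar; origin at the centre of its underside
- tape: bystander: orange tape roll lying flat on the table, 96 mm across, 48 mm tall; origin at the centre of its underside
- mug: bystander: white mug, 80 mm wide, 90 mm tall, on the table; origin at the centre of its underside
- marker: bystander: marker pen lying on the table, 130 mm long, black with a red cap; origin at the centre of its underside
- parcel: bystander: small closed cardboard parcel, 120 x 90 x 60 mm, on the table; origin at the centre of its underside
- spray: bystander: bottle, 60 mm wide, 150 mm tall, blue cap, on the table beyond the carton; origin at the centre of its underside

How it is judged (in metres and radians):
At the end, for the whole second after the job is handed in: the lid that rocked is at the bottom of its 6 mm travel (at least 4.5 mm below where it began), level within 0.03 rad and still, and the fingers still press on it (more than 1 N) and on no other lid; every bystander is within 20 mm of where it stood (((distance of lid1 from where it was at the start of the episode between 0.0045 and 0.0085 m and angle between lid1's own z axis and vertical below 0.03 rad and linear speed of lid1 below 0.01 m/s and contact force between the fingers and lid1 above 1 N and contact force between the fingers and lid2 below 0.5 N and contact force between the fingers and lid3 below 0.5 N and contact force between the fingers and lid4 below 0.5 N) or (distance of lid2 from where it was at the start of the episode between 0.0045 and 0.0085 m and angle between lid2's own z axis and vertical below 0.03 rad and linear speed of lid2 below 0.01 m/s and contact force between the fingers and lid2 above 1 N and contact force between the fingers and lid1 below 0.5 N and contact force between the fingers and lid3 below 0.5 N and contact force between the fingers and lid4 below 0.5 N) or (distance of lid3 from where it was at the start of the episode between 0.0045 and 0.0085 m and angle between lid3's own z axis and vertical below 0.03 rad and linear speed of lid3 below 0.01 m/s and contact force between the fingers and lid3 above 1 N and contact force between the fingers and lid1 below 0.5 N and contact force between the fingers and lid2 below 0.5 N and contact force between the fingers and lid4 below 0.5 N) or (distance of lid4 from where it was at the start of the episode between 0.0045 and 0.0085 m and angle between lid4's own z axis and vertical below 0.03 rad and linear speed of lid4 below 0.01 m/s and contact force between the fingers and lid4 above 1 N and contact force between the fingers and lid1 below 0.5 N and contact force between the fingers and lid2 below 0.5 N and contact force between the fingers and lid3 below 0.5 N)) and distance of each of jar, can, tape, mug, marker, parcel, spray from where it was at the start of the episode below 0.02 m); the arm keeps its last pose, push and grip.
It fails at once if a lid is lifted off its tub (distance of any of lid1, lid2, lid3, lid4 from where it was at the start of the episode above 0.012 m).
It fails at once if something else is lifted, knocked or pushed away (more than 20 mm): the jar or can in the carton (distance of any of jar, can from where it was at the start of the episode above 0.02 m).
It fails at once if something else is lifted, knocked or pushed away (more than 20 mm): a thing on the table (distance of any of tape, mug, marker, parcel, spray from where it was at the start of the episode above 0.02 m).
It also fails if it takes over 48 s, if anything falls off the work surface, if the arm or the gripper's body presses on something with over 40 N, if the wrist force passes 120 N, or if a joint passes its speed limit or range.

## Robot

A 6-joint arm with a two-finger parallel gripper is mounted at the origin on the work surface. World frame = base frame: x ahead of the robot, y to its left, z up, the work surface at z = 0. Lengths are in m, angles in degrees, forces in N, time in s.
With the tool pointing down it reaches from about 0.35 to 0.875 m from the base axis. Payload 4.2 kg.
Tool frame: the origin (TCP) lies at the very end of the fingers, on their centre line; the grasp point (between the pads) lies 19 mm behind it; z points along the fingers, y is the direction in which the jaws open and shut (so a half turn about z gives the same grasp; the last joint's range is limited). The gripper opens to 87 mm and grips with 3 to 60 N. Pads are 19 mm wide; open, the fingers measure 117 mm over their backs; the gripper's body (75 mm by 190 mm) begins 51 mm behind the grasp point.
Start: joints at [-53.881, 22.042, 0.453, 0, -68.411, -14.817], TCP at [0.227, -0.582, 0.223] pointing down, gripper open.
Joint ranges: [-179.83, 179.83], [-69.29, 118.12], [-61.27, 80.66], [-181.25, 117.63], [-171.15, -9.14], [-177.46, 177.46]. Speed limits (degrees/s): [159.86, 159.86, 180, 180, 180, 180].

## Interface

Orientations are given as a 3x3 rotation matrix whose columns are the frame's x, y, z axes.
In Python, from station import r, imaging gives the robot as it stands. The module is installed in compiled form; this text tells all that it offers.
- The arm moves only by the tool move_arm, never from a script. Its argument "motion" is one flat list of numbers, 7 for each row, row after row: the shift along the tool's x, y, z in units of 40 mm (1.0 is 40 mm), then the turn, a rotation vector about the tool's x, y, z in units of 5 degrees (1.0 is 5 degrees), then the gripper's target within -1 to 1 (shut at 1, half-way at 0, fully open at -1). In form: [dx, dy, dz, wx, wy, wz, gripper, dx, dy, dz, wx, wy, wz, gripper, ...]. A call has 1 to 20 rows; each row is the pose to reach, as a shift and turn from the pose measured when the call began, along the tool's axes at that moment; what a row does not reach only later rows make up. A row lasts 1/12 s, in which the tool goes at most 41.7 mm and 7.16 degrees, less where a joint would pass 70% of its speed; a pose out of reach is approached as far as the arm can. A call with a gripper value outside its range is refused whole. The fingers move at their own pace and stop on an object; the grip force is fixed at half the most. Time passes only in rows, so rows that repeat a pose let the fingers close. It gives the time, the measured TCP pose, the force and the opening at its end, in the units of the state.
- r.sense(): the state, without advancing time (a new reading comes with each control period).
- imaging.capture(name): name is "scene" or "top" or "wrist"; returns the picture (400x640x3 uint8, blue, green, red); there is no depth.
- imaging.camera_params(name): a dict with "intrinsics" (3x3 intrinsics, pixels), "world_from_camera" (4x4, takes a point from camera to world coordinates). Camera axes: x right, y down, z forward; pixel columns grow to the right and rows downward; lengths in m; the calibration is good to about 2 mm. A picture is of the moment at which its call begins: read the wrist's pose just before it. camera_params takes no time and is no camera call; for the wrist camera it gives the pose at the moment of the call.
- r.finish_job(): hands the job in, once; it reports no verdict.
The state is a dict: "time_s": time; "joints": joint angles; "joint_velocities": joint speeds; "effort": joint torques, N m; "tcp_pos": TCP position; "ee_rot": TCP orientation; "wrist_force": force on the tool from outside, world axes, zero at the start; "moment": the same for the moment, N m; "gripper_width": opening from 0.0 (shut) to 1.0 (fully open).
Only numpy, scipy, OpenCV 4.12 (cv2) and the standard library are available. Lean on these libraries where they do the work, as an engineer would, in place of code of your own. Each camera call takes 0.05 s, during which the arm holds its last target.

## Working session

There is one attempt and no reset: what is moved stays moved. The work goes in short steps, Python scripts to look and compute and a tool call to move; the robot and the scene stay as the last step left them, time stands still between calls to the robot, and variables do not carry over. Pictures are saved under pics/ and viewed, and the job is handed in when it is done.

Besides the shell and the picture viewer there is one more tool, called after "Request:" by a JSON object that holds its "method" and its "body". move_arm: Moves the arm, as the interface text tells. Its arguments: {"type":"object","properties":{"motion":{"type":"array","items":{"type":"number"}}},"required":["motion"]}

```bash
mkdir -p pics
python3 - <<'E'
from station import r, imaging
import cv2,numpy as np
s=r.sense()
for k,v in s.items(): print(k,np.round(v,4).tolist())
for n in ["scene","top"]:
    cv2.imwrite(f"pics/{n}0.png",imaging.capture(n)); p=imaging.camera_params(n)
    print(n,np.round(p["intrinsics"],1).tolist(),np.round(p["world_from_camera"],4).tolist())
E
```

```text
time_s 0.0
joints [-53.88, 22.0941, 0.378, -0.0294, -68.4107, -14.8171]
joint_velocities [0.0829, 0.0101, 0.0226, -0.0801, 0.0345, 0.0037]
effort [0.0016, -39.0667, 18.7406, 4.2197, 0.0111, -0.0002]
tcp_pos [0.2269, -0.5817, 0.2214]
ee_rot [[-0.9317, -0.3631, -0.0009], [-0.3631, 0.9317, 0.0021], [0.0001, 0.0023, -1.0]]
wrist_force [0.3439, -0.5087, 0.1831]
moment [0.0167, 0.0349, -0.0269]
gripper_width 0.9997
scene [[398.1, 0.0, 317.4], [0.0, 398.1, 195.2], [0.0, 0.0, 1.0]] [[-0.4961, 0.7222, -0.4821, 1.1804], [0.8683, 0.4169, -0.2689, 0.3264], [0.0068, -0.552, -0.8338, 1.1049], [0.0, 0.0, 0.0, 1.0]]
top [[376.7, 0.0, 321.3], [0.0, 376.7, 203.3], [0.0, 0.0, 1.0]] [[-0.0184, -0.9933, 0.1139, 0.4823], [-0.9995, 0.0214, 0.0252, -0.0186], [-0.0274, -0.1133, -0.9932, 1.2445], [0.0, 0.0, 0.0, 1.0]]
```

View pics/scene0.png

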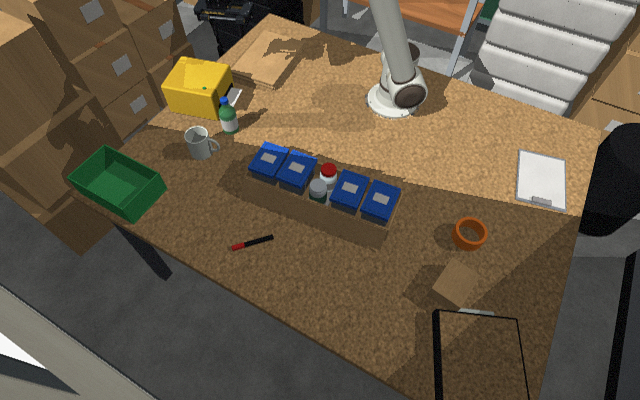

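View pics/top0.png

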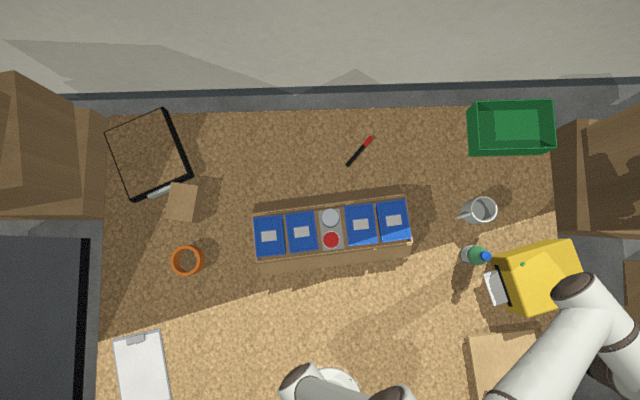

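The top view shows four blue lids in a row at about (270,236), (302,232), (361,225) and (395,220). The jar is at (331,240) and the can at (331,217). Next I'll enlarge a crop.

Run:
```python
import cv2,numpy as np
im=cv2.imread("pics/top0.png")
c=im[185:275,245:420]; cv2.imwrite("pics/crop0.png",cv2.resize(c,None,fx=4.5,fy=4.5,interpolation=cv2.INTER_CUBIC))
im=cv2.imread("pics/scene0.png")
c=im[135:245,235:410]; cv2.imwrite("pics/crop1.png",cv2.resize(c,None,fx=4.5,fy=4.5,interpolation=cv2.INTER_CUBIC))
```

```text
(no output)
```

View pics/crop0.png

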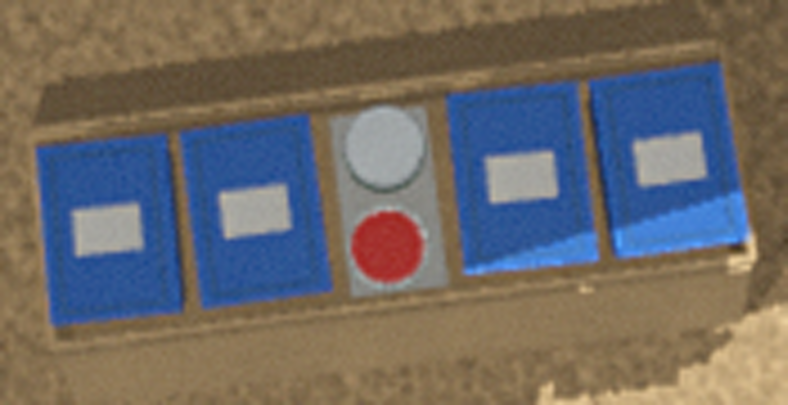

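View pics/crop1.png

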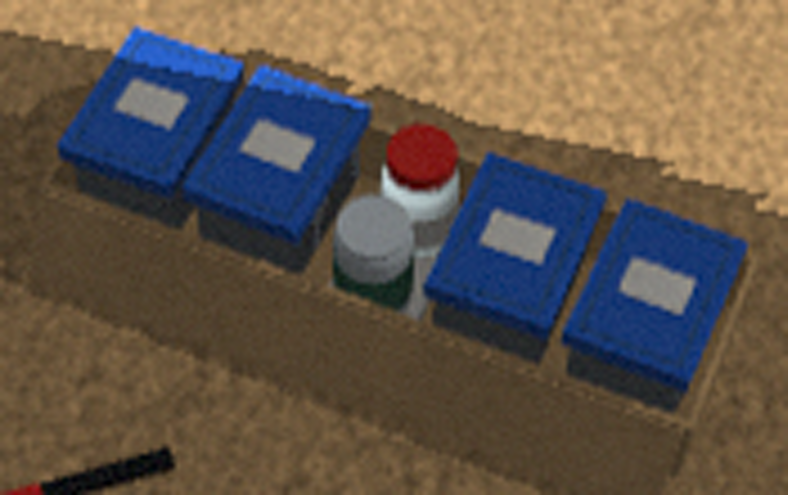

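```bash
cat > h.py <<'E'
import numpy as np
from station import r, imaging
def ray(n,u,v):
    p=imaging.camera_params(n);T=p["world_from_camera"];K=p["intrinsics"]
    d=T[:3,:3]@np.linalg.solve(K,[u,v,1.]);return T[:3,3],d/np.linalg.norm(d)
def tri(a,b):
    A=np.zeros((3,3));B=np.zeros(3);R=[]
    for o,d in(a,b):
        P=np.eye(3)-np.outer(d,d);A+=P;B+=P@o;R.append((P,o))
    x=np.linalg.solve(A,B);return x,[np.linalg.norm(P@(x-o)) for P,o in R]
def atz(n,u,v,z):
    o,d=ray(n,u,v);return o+d*(z-o[2])/d[2]
def px(u,off,s=4.5): return off+(u+.5)/s-.5
E
python3 - <<'E'
from h import *
np.set_printoptions(precision=4,suppress=True)
T=dict(A=(108,230),B=(255,211),C=(521,177),D=(670,158),jar=(388,246),can=(384,147))
S=dict(A=(657,286),B=(517,236),C=(277,145),D=(151,103),jar=(422,154),can=(374,226))
C0=dict(A=[(37,147),(168,133),(184,312),(54,326)],B=[(182,132),(309,115),(331,290),(203,307)],C=[(447,97),(576,82),(598,260),(466,274)],D=[(590,82),(718,62),(748,240),(614,258)])
P={}
for k in T:
    x,e=tri(ray("top",px(T[k][0],245),px(T[k][1],185)),ray("scene",px(S[k][0],235),px(S[k][1],135)))
    P[k]=x;print(k,x,np.round(e,4))
    if k in C0:
        c=np.array([atz("top",px(u,245),px(v,185),x[2]) for u,v in C0[k]])
        print("  ctr",c.mean(0)); e=c[0]-c[3]; print("  xaxis deg",np.degrees(np.arctan2(e[1],e[0])), np.linalg.norm(e))
d=P["A"]-P["D"];print(np.degrees(np.arctan2(d[1],d[0]))-90)
# other bystanders rough
for n,u,v in [("spray",478,256),("mug",484,209)]: print(n,atz("top",u,v,.1))
s=r.sense();print(s["time_s"])
E
```

```text
A [0.5172 0.1726 0.1049] [0.0009 0.0009]
  ctr [0.5182 0.17   0.1049]
  xaxis deg 5.562121734161463 0.12089421240045176
B [0.528  0.0733 0.1053] [0.0008 0.0008]
  ctr [0.5287 0.0718 0.1053]
  xaxis deg 6.403761433322768 0.11835923841130955
C [ 0.547  -0.1054  0.1115] [0.0006 0.0006]
  ctr [ 0.5468 -0.1064  0.1115]
  xaxis deg 4.645159080539356 0.11867211392608436
D [ 0.5576 -0.2048  0.1078] [0.0012 0.0012]
  ctr [ 0.5569 -0.2041  0.1078]
  xaxis deg 5.7117992101235995 0.11859854105175087
jar [ 0.5026 -0.0151  0.11  ] [0.0013 0.0013]
can [ 0.5694 -0.0145  0.1056] [0.0005 0.0005]
6.113514551741417
spray [ 0.4455 -0.4532  0.1   ]
mug [ 0.5856 -0.4803  0.1   ]
0.1
```

Request:
{"method": "move_arm", "body": {"motion": [-10.03,6.07,0,0,0,3.04,1,-10.03,6.07,0,0,0,3.04,1,-10.03,6.07,0,0,0,3.04,1,-10.03,6.07,0,0,0,3.04,1,-10.03,6.07,0,0,0,3.04,1,-10.03,6.07,0,0,0,3.04,1,-10.03,6.07,0,0,0,3.04,1,-10.03,6.07,0,0,0,3.04,1,-10.03,6.07,0,0,0,3.04,1,-10.03,6.07,0,0,0,3.04,1,-10.03,6.07,0,0,0,3.04,1,-10.03,6.07,0,0,0,3.04,1,-10.03,6.07,0,0,0,3.04,1,-10.03,6.07,0,0,0,3.04,1,-10.03,6.07,0,0,0,3.04,1,-10.03,6.07,0,0,0,3.04,1]}}

```text
time_s: 1.43
tcp_pos: [0.5117, -0.2108, 0.2219]
ee_rot: [[-0.995, -0.105, -0.001], [-0.105, 0.995, 0.002], [0.001, 0.002, -1.0]]
wrist_force: [0.5, 0.4, 0.2]
gripper_width: 0.008
```

Request:
{"method": "move_arm", "body": {"motion": [0,0,0.8,0,0,0,1,0,0,1.6,0,0,0,1,0,0,2.2,0,0,0,1,0,0,2.5,0,0,0,1,0,0,2.6,0,0,0,1,0,0,2.65,0,0,0,1,0,0,2.65,0,0,0,1]}}

```text
time_s: 2.02
tcp_pos: [0.5116, -0.2114, 0.1164]
ee_rot: [[-0.995, -0.104, -0.001], [-0.104, 0.995, 0.001], [0.0, 0.002, -1.0]]
wrist_force: [0.2, 0.2, 0.8]
gripper_width: 0.004
```

Run:
```python
from h import *
import cv2
im=imaging.capture("wrist");sc=imaging.capture("scene")
c=cv2.resize(sc[115:245,225:410],(640,450),interpolation=cv2.INTER_CUBIC)
cv2.imwrite("pics/w1.png",im);cv2.imwrite("pics/s1.png",c);print(r.sense()["wrist_force"],r.sense()["tcp_pos"])
```

```text
[0.66541247 0.04969111 0.59611922] [ 0.51221823 -0.21111369  0.11717088]
```

View pics/w1.png

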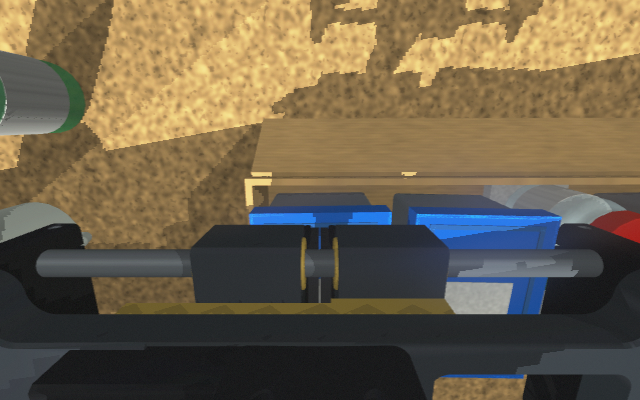

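View pics/s1.png

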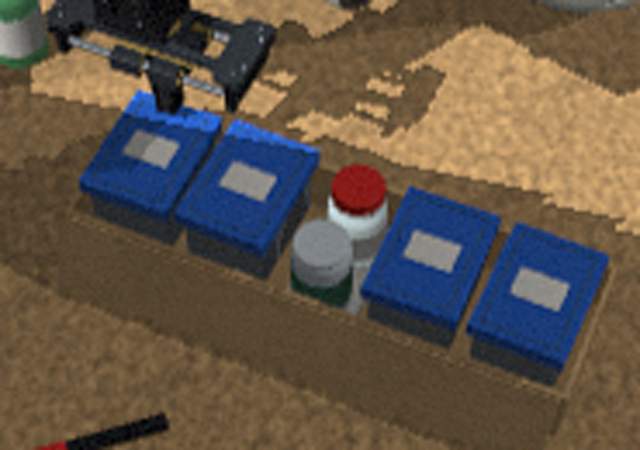

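The fingertip is over the near end of the lid with the lowest y. In the wrist view the fingers are at column 320 and the lid spans 250–390. Next is a slow descent.

Request:
{"method": "move_arm", "body": {"motion": [0,0,0.04,0,0,0,1,0,0,0.08,0,0,0,1,0,0,0.12,0,0,0,1,0,0,0.15,0,0,0,1,0,0,0.15,0,0,0,1]}}

```text
time_s: 2.53
tcp_pos: [0.512, -0.211, 0.111]
ee_rot: [[-0.995, -0.104, 0.001], [-0.104, 0.995, 0.001], [-0.001, 0.001, -1.0]]
wrist_force: [1.0, -0.3, -0.4]
gripper_width: 0.007
```

Request:
{"method": "move_arm", "body": {"motion": [0,0,0.03,0,0,0,1,0,0,0.06,0,0,0,1,0,0,0.06,0,0,0,1]}}

```text
time_s: 2.78
tcp_pos: [0.5118, -0.2109, 0.1082]
ee_rot: [[-0.995, -0.104, 0.0], [-0.104, 0.995, 0.002], [-0.0, 0.002, -1.0]]
wrist_force: [0.5, -0.1, 0.4]
gripper_width: 0.002
```

Request:
{"method": "move_arm", "body": {"motion": [0,0,0.03,0,0,0,1,0,0,0.06,0,0,0,1,0,0,0.06,0,0,0,1]}}

```text
time_s: 3.03
tcp_pos: [0.5117, -0.2108, 0.1055]
ee_rot: [[-0.995, -0.104, -0.001], [-0.104, 0.995, 0.002], [0.0, 0.002, -1.0]]
wrist_force: [-0.5, -0.2, -0.3]
gripper_width: 0.005
```

Request:
{"method": "move_arm", "body": {"motion": [0,0,0.03,0,0,0,1,0,0,0.05,0,0,0,1,0,0,0.05,0,0,0,1]}}

```text
time_s: 3.28
tcp_pos: [0.5118, -0.2109, 0.1052]
ee_rot: [[-0.994, -0.105, -0.0], [-0.105, 0.994, 0.001], [0.0, 0.001, -1.0]]
wrist_force: [-2.9, 1.8, 8.5]
gripper_width: 0.006
```

Request:
{"method": "move_arm", "body": {"motion": [0,0,0.03,0,0,0,1,0,0,0.05,0,0,0,1,0,0,0.05,0,0,0,1]}}

```text
time_s: 3.53
tcp_pos: [0.5118, -0.2109, 0.1052]
ee_rot: [[-0.994, -0.106, 0.0], [-0.106, 0.994, 0.0], [-0.0, 0.0, -1.0]]
wrist_force: [-3.2, 2.5, 11.1]
gripper_width: 0.008
```

That lid is firm: it carries 11 N with no give at z = 0.105. I'll move to the next lid.

Request:
{"method": "move_arm", "body": {"motion": [0,0,-0.3,0,0,0,1,0,0,-0.6,0,0,0,1,0,0.8,-0.6,0,0,0,1,0,1.6,-0.6,0,0,0,1,0,2.3,-0.6,0,0,0,1,0,2.53,-0.6,0,0,0,1,0,2.53,-0.4,0,0,0,1,0,2.53,-0.25,0,0,0,1,0,2.53,-0.2,0,0,0,1,0,2.53,-0.2,0,0,0,1]}}

```text
time_s: 4.37
tcp_pos: [0.5005, -0.1112, 0.112]
ee_rot: [[-0.995, -0.104, -0.002], [-0.104, 0.995, 0.0], [0.002, 0.0, -1.0]]
wrist_force: [1.1, 0.6, -0.6]
gripper_width: 0.009
```

Request:
{"method": "move_arm", "body": {"motion": [0,0,0.03,0,0,0,1,0,0,0.06,0,0,0,1,0,0,0.06,0,0,0,1]}}

```text
time_s: 4.62
tcp_pos: [0.5006, -0.1119, 0.1095]
ee_rot: [[-0.995, -0.103, -0.002], [-0.103, 0.995, 0.0], [0.002, 0.0, -1.0]]
wrist_force: [0.9, 0.5, 0.5]
gripper_width: 0.007
```

Request:
{"method": "move_arm", "body": {"motion": [0,0,0.03,0,0,0,1,0,0,0.05,0,0,0,1,0,0,0.05,0,0,0,1]}}

```text
time_s: 4.87
tcp_pos: [0.5008, -0.1119, 0.1094]
ee_rot: [[-0.995, -0.104, -0.002], [-0.104, 0.995, -0.0], [0.002, 0.0, -1.0]]
wrist_force: [-3.9, 2.1, 10.6]
gripper_width: 0.004
```

Request:
{"method": "move_arm", "body": {"motion": [0,0,0.03,0,0,0,1,0,0,0.05,0,0,0,1,0,0,0.05,0,0,0,1]}}

```text
time_s: 5.12
tcp_pos: [0.5007, -0.1119, 0.1094]
ee_rot: [[-0.995, -0.104, -0.001], [-0.104, 0.995, -0.0], [0.001, -0.0, -1.0]]
wrist_force: [-4.7, 3.0, 11.7]
gripper_width: 0.006
```

This lid is firm too. I'll cross above the jar at about 0.15 m.

Request:
{"method": "move_arm", "body": {"motion": [0,0,-0.4,0,0,0,1,0,0,-0.9,0,0,0,1,0,0.3,-1.1,0,0,0,1,0,1.2,-1.1,0,0,0,1,0,2.1,-1.1,0,0,0,1,0,3.0,-1.1,0,0,0,1,0,3.9,-1.1,0,0,0,1,-0.04,4.53,-1.0,0,0,0,1,-0.04,4.53,-0.6,0,0,0,1,-0.04,4.53,-0.25,0,0,0,1,-0.04,4.53,-0.1,0,0,0,1,-0.04,4.53,-0.05,0,0,0,1,-0.04,4.53,-0.05,0,0,0,1]}}

```text
time_s: 6.2
tcp_pos: [0.4832, 0.0684, 0.111]
ee_rot: [[-0.995, -0.104, -0.002], [-0.104, 0.995, -0.001], [0.002, -0.001, -1.0]]
wrist_force: [0.0, 0.1, -1.0]
gripper_width: 0.007
```

Request:
{"method": "move_arm", "body": {"motion": [0,0,0.03,0,0,0,1,0,0,0.06,0,0,0,1,0,0,0.06,0,0,0,1]}}

```text
time_s: 6.45
tcp_pos: [0.4835, 0.0682, 0.1089]
ee_rot: [[-0.995, -0.103, -0.001], [-0.103, 0.995, -0.0], [0.001, -0.0, -1.0]]
wrist_force: [-0.8, -0.2, -0.7]
gripper_width: 0.005
```

Request:
{"method": "move_arm", "body": {"motion": [0,0,0.03,0,0,0,1,0,0,0.05,0,0,0,1,0,0,0.05,0,0,0,1]}}

```text
time_s: 6.7
tcp_pos: [0.4835, 0.0681, 0.1069]
ee_rot: [[-0.995, -0.103, -0.001], [-0.103, 0.995, -0.0], [0.001, -0.0, -1.0]]
wrist_force: [-0.8, -0.1, -0.4]
gripper_width: 0.003
```

Request:
{"method": "move_arm", "body": {"motion": [0,0,0.03,0,0,0,1,0,0,0.05,0,0,0,1,0,0,0.05,0,0,0,1]}}

```text
time_s: 6.95
tcp_pos: [0.4833, 0.068, 0.1047]
ee_rot: [[-0.995, -0.103, -0.002], [-0.103, 0.995, -0.001], [0.002, -0.0, -1.0]]
wrist_force: [0.3, 0.1, 0.0]
gripper_width: 0.005
```

Request:
{"method": "move_arm", "body": {"motion": [0,0,0.02,0,0,0,1,0,0,0.04,0,0,0,1,0,0,0.04,0,0,0,1]}}

```text
time_s: 7.2
tcp_pos: [0.4834, 0.068, 0.1036]
ee_rot: [[-0.995, -0.103, -0.001], [-0.103, 0.995, -0.001], [0.002, -0.001, -1.0]]
wrist_force: [-0.7, 0.0, 4.3]
gripper_width: 0.009
```

Request:
{"method": "move_arm", "body": {"motion": [0,0,0.02,0,0,0,1,0,0,0.04,0,0,0,1,0,0,0.04,0,0,0,1]}}

```text
time_s: 7.45
tcp_pos: [0.4834, 0.068, 0.1036]
ee_rot: [[-0.995, -0.104, -0.001], [-0.104, 0.995, -0.001], [0.001, -0.001, -1.0]]
wrist_force: [-5.1, -0.2, 11.4]
gripper_width: 0.007
```

Request:
{"method": "move_arm", "body": {"motion": [0,0,0.02,0,0,0,1,0,0,0.04,0,0,0,1,0,0,0.04,0,0,0,1]}}

```text
time_s: 7.7
tcp_pos: [0.4835, 0.0681, 0.1036]
ee_rot: [[-0.994, -0.105, -0.001], [-0.105, 0.994, -0.001], [0.001, -0.001, -1.0]]
wrist_force: [-4.9, 0.5, 12.0]
gripper_width: 0.003
```

The third lid is firm as well, which leaves the last one. I'll probe it too, to confirm.

Request:
{"method": "move_arm", "body": {"motion": [0,0,-0.3,0,0,0,1,0,0,-0.6,0,0,0,1,0,0.8,-0.6,0,0,0,1,0,1.6,-0.6,0,0,0,1,0,2.3,-0.6,0,0,0,1,0,2.52,-0.6,0,0,0,1,0,2.52,-0.4,0,0,0,1,0,2.52,-0.2,0,0,0,1,0,2.52,-0.1,0,0,0,1,0,2.52,-0.1,0,0,0,1]}}

```text
time_s: 8.53
tcp_pos: [0.4718, 0.1665, 0.1056]
ee_rot: [[-0.995, -0.103, -0.004], [-0.103, 0.995, -0.004], [0.005, -0.003, -1.0]]
wrist_force: [0.4, 0.2, -0.4]
gripper_width: 0.007
```

Request:
{"method": "move_arm", "body": {"motion": [0,0,0.02,0,0,0,1,0,0,0.04,0,0,0,1,0,0,0.04,0,0,0,1]}}

```text
time_s: 8.78
tcp_pos: [0.4719, 0.1657, 0.104]
ee_rot: [[-0.995, -0.102, -0.004], [-0.102, 0.995, -0.004], [0.005, -0.004, -1.0]]
wrist_force: [0.2, -0.0, 1.1]
gripper_width: 0.004
```

Request:
{"method": "move_arm", "body": {"motion": [0,0,0.02,0,0,0,1,0,0,0.04,0,0,0,1,0,0,0.04,0,0,0,1]}}

```text
time_s: 9.03
tcp_pos: [0.4722, 0.1657, 0.1027]
ee_rot: [[-0.995, -0.102, -0.004], [-0.102, 0.995, -0.004], [0.004, -0.004, -1.0]]
wrist_force: [0.5, -0.6, 1.5]
gripper_width: 0.004
```

Request:
{"method": "move_arm", "body": {"motion": [0,0,0.02,0,0,0,1,0,0,0.04,0,0,0,1,0,0,0.04,0,0,0,1]}}

```text
time_s: 9.28
tcp_pos: [0.4723, 0.1657, 0.1016]
ee_rot: [[-0.995, -0.103, -0.003], [-0.103, 0.995, -0.004], [0.004, -0.004, -1.0]]
wrist_force: [-1.5, -0.8, 4.5]
gripper_width: 0.006
```

Request:
{"method": "move_arm", "body": {"motion": [0,0,0.02,0,0,0,1,0,0,0.04,0,0,0,1,0,0,0.04,0,0,0,1]}}

```text
time_s: 9.53
tcp_pos: [0.4723, 0.1657, 0.1008]
ee_rot: [[-0.995, -0.103, -0.003], [-0.103, 0.995, -0.004], [0.003, -0.004, -1.0]]
wrist_force: [-2.2, -0.5, 6.8]
gripper_width: 0.003
```

The fourth lid gives about 3 mm under 1–7 N, so it is the loose one. I'll lift off and go to its centre.

Request:
{"method": "move_arm", "body": {"motion": [0,0,-0.25,0,0,0,1,0,0,-0.4,0,0,0,1,-0.4,0,-0.4,0,0,0,1,-0.9,0.03,-0.4,0,0,0,1,-1.14,0.03,-0.4,0,0,0,1,-1.14,0.03,-0.3,0,0,0,1,-1.14,0.03,-0.2,0,0,0,1,-1.14,0.03,-0.2,0,0,0,1]}}

```text
time_s: 10.2
tcp_pos: [0.5158, 0.1708, 0.107]
ee_rot: [[-0.995, -0.103, -0.007], [-0.103, 0.995, -0.006], [0.007, -0.005, -1.0]]
wrist_force: [-0.5, 0.0, -0.1]
gripper_width: 0.005
```

Run:
```python
from h import *
import cv2
sc=imaging.capture("scene");t=imaging.capture("top")
cv2.imwrite("pics/s2.png",cv2.resize(sc[115:245,225:410],(740,520),interpolation=cv2.INTER_CUBIC))
cv2.imwrite("pics/t2.png",cv2.resize(t[185:275,245:420],None,fx=4,fy=4,interpolation=cv2.INTER_CUBIC))
s=r.sense();print(s["wrist_force"],s["tcp_pos"])
```

```text
[ 0.03709464 -0.63154996  0.60009935] [0.51644865 0.17121033 0.10810095]
```

View pics/s2.png

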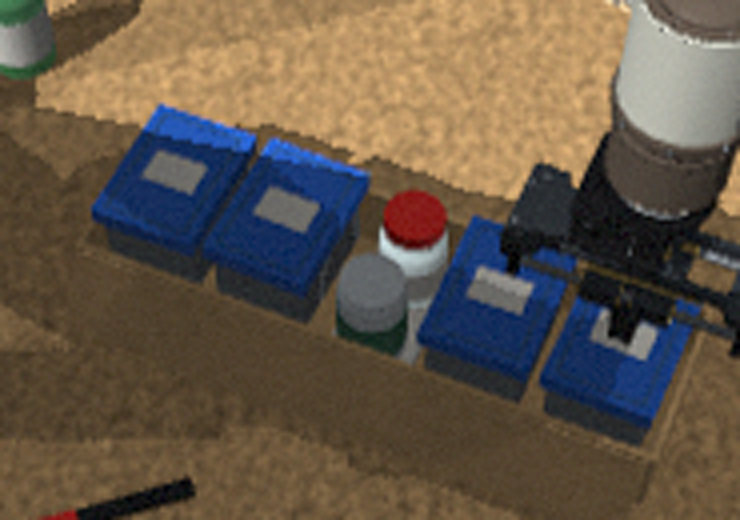

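The fingertip is over the lid's label, at about (620,325) in the enlarged scene view. Now I'll press slowly, with a small levelling turn.

Request:
{"method": "move_arm", "body": {"motion": [-0.02,0,0.02,-0.06,-0.09,0,1,-0.02,0,0.05,-0.06,-0.09,0,1,-0.02,0,0.08,-0.06,-0.09,0,1,-0.02,0,0.11,-0.06,-0.09,0,1,-0.02,0,0.13,-0.06,-0.09,0,1,-0.02,0,0.15,-0.06,-0.09,0,1,-0.02,0,0.16,-0.06,-0.09,0,1,-0.02,0,0.16,-0.06,-0.09,0,1]}}

```text
time_s: 10.97
tcp_pos: [0.5171, 0.1713, 0.1028]
ee_rot: [[-0.995, -0.104, 0.003], [-0.104, 0.995, 0.001], [-0.003, 0.0, -1.0]]
wrist_force: [-2.5, -0.9, 6.4]
gripper_width: 0.007
```

Request:
{"method": "move_arm", "body": {"motion": [0,0,0.02,0,0,0,1,0,0,0.04,0,0,0,1,0,0,0.05,0,0,0,1,0,0,0.05,0,0,0,1]}}

```text
time_s: 11.3
tcp_pos: [0.5171, 0.1712, 0.1019]
ee_rot: [[-0.995, -0.104, 0.003], [-0.104, 0.995, 0.001], [-0.003, 0.0, -1.0]]
wrist_force: [-3.9, 0.3, 7.5]
gripper_width: 0.006
```

Request:
{"method": "move_arm", "body": {"motion": [0,0,0.03,0,0,0,1,0,0,0.06,0,0,0,1,0,0,0.08,0,0,0,1,0,0,0.08,0,0,0,1]}}

```text
time_s: 11.63
tcp_pos: [0.5171, 0.1713, 0.0997]
ee_rot: [[-0.994, -0.105, 0.004], [-0.105, 0.994, 0.0], [-0.004, 0.0, -1.0]]
wrist_force: [-3.1, -1.2, 5.9]
gripper_width: -0.0
```

Request:
{"method": "move_arm", "body": {"motion": [0,0,0.03,0,0,0,1,0,0,0.06,0,0,0,1,0,0,0.08,0,0,0,1,0,0,0.08,0,0,0,1]}}

```text
time_s: 11.97
tcp_pos: [0.5171, 0.1713, 0.0988]
ee_rot: [[-0.994, -0.106, 0.004], [-0.106, 0.994, 0.0], [-0.004, -0.0, -1.0]]
wrist_force: [-5.6, -0.7, 14.2]
gripper_width: 0.004
```

Request:
{"method": "move_arm", "body": {"motion": [0,0,0.03,0,0,0,1,0,0,0.06,0,0,0,1,0,0,0.09,0,0,0,1,0,0,0.09,0,0,0,1]}}

```text
time_s: 12.3
tcp_pos: [0.5172, 0.1713, 0.0988]
ee_rot: [[-0.994, -0.107, 0.005], [-0.107, 0.994, -0.001], [-0.005, -0.001, -1.0]]
wrist_force: [-8.6, -1.0, 21.0]
gripper_width: 0.003
```

Run:
```python
from h import *
import cv2
sc=imaging.capture("scene");t=imaging.capture("top")
cv2.imwrite("pics/s3.png",cv2.resize(sc[115:245,225:410],(740,520),interpolation=cv2.INTER_CUBIC))
cv2.imwrite("pics/t3.png",t)
for _ in range(1):
    s=r.sense();print(s["wrist_force"],s["tcp_pos"],s["moment"])
```

```text
[-7.72618575 -0.90028104 21.4539229 ] [0.51715512 0.17130518 0.0987439 ] [-0.23992824  2.61532893 -0.05143721]
```

View pics/s3.png

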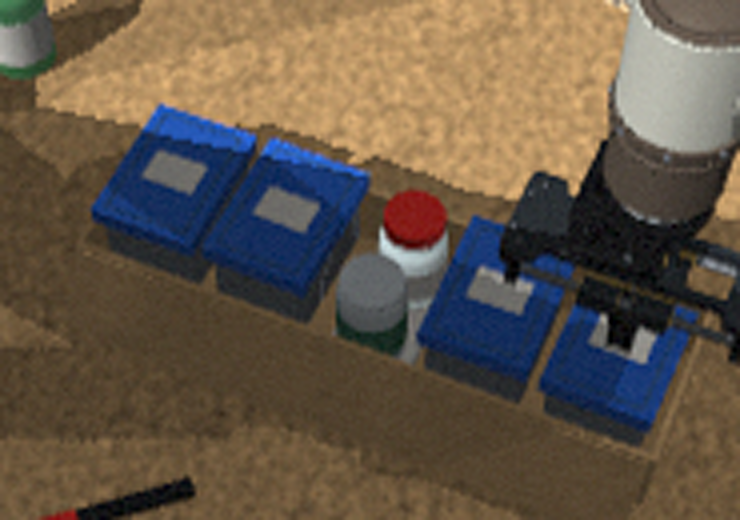

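View pics/t3.png

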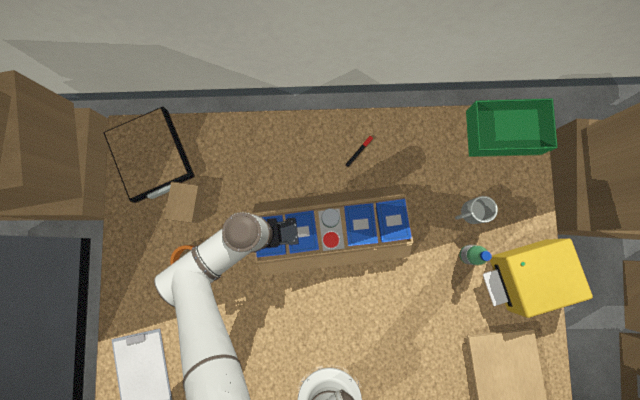

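The lid stopped hard at z = 0.0988, with no further give from 14 to 21 N. I'll ease to about 14 N and check that it holds.

Request:
{"method": "move_arm", "body": {"motion": [0,0,0.07,0,0,0,1,0,0,0.07,0,0,0,1,0,0,0.07,0,0,0,1,0,0,0.07,0,0,0,1,0,0,0.07,0,0,0,1,0,0,0.07,0,0,0,1]}}

```text
time_s: 12.9
tcp_pos: [0.5172, 0.1713, 0.0988]
ee_rot: [[-0.994, -0.108, 0.006], [-0.108, 0.994, -0.001], [-0.006, -0.001, -1.0]]
wrist_force: [-6.9, -1.3, 18.5]
gripper_width: 0.003
```

Run:
```python
import cv2,numpy as np
from h import *
a=cv2.imread("pics/s2.png",0).astype(np.float32);b=cv2.imread("pics/s3.png",0).astype(np.float32)
for n,(x,y) in dict(lidA=(530,345),jar=(375,180),lidC=(220,200)).items():
    # template match around the lid front
    t=a[y:y+100,x:x+125];R=cv2.matchTemplate(b[y-12:y+112,x-12:x+137],t,cv2.TM_CCOEFF_NORMED);_,v,_,l=cv2.minMaxLoc(R);print(n,l[0]-12,l[1]-12,round(v,3))
P=imaging.camera_params("scene");K=P["intrinsics"];T=np.linalg.inv(P["world_from_camera"])
f=lambda p:(lambda q:q[:2]/q[2])(K@(T@np.r_[p,1])[:3])
print("6mm drop expected",4*(f([.55,.17,.099])-f([.55,.17,.105])))
```

```text
lidA 0 3 0.927
jar 0 0 0.994
lidC 0 0 0.982
6mm drop expected [-1.02479805  4.27245178]
```

Run:
```python
import cv2,numpy as np
from h import *
b=imaging.capture("scene");a=None
c=cv2.resize(b[115:245,225:410],(740,520),interpolation=cv2.INTER_CUBIC)
a=cv2.imread("pics/s2.png")
blue=lambda i:i[...,0].astype(float)-i[...,2]
A,B=blue(a),blue(c)
def edge(I,x):  # lowest crossing of half level
    col=I[330:460,x-2:x+3].mean(1);m=col.max()/2;k=np.where(col>m)[0][-1];return 330+k+(col[k]-m)/(col[k]-col[k+1])
for x in (550,565,580,595,610,625,640): print(x,round(edge(A,x),1),round(edge(B,x),1))
print(np.round(r.sense()["wrist_force"],1),r.sense()["time_s"])
cv2.imwrite("pics/ab.png",np.hstack([a[280:470,490:730],c[280:470,490:730]]))
```

```text
550 389.7 393.5
565 396.3 400.3
580 401.8 405.6
595 406.6 410.4
610 411.9 415.9
625 416.4 420.1
640 423.4 427.3
[-6.8 -1.  17.3] 12.95
```

View pics/ab.png

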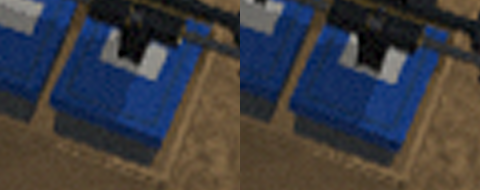

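Run:
```python
from station import r
print(r.finish_job()); s=r.sense(); print(s["wrist_force"],s["tcp_pos"])
```

```text
the job is handed in; nothing more can be done
None
the job is handed in; nothing more can be done
```

The loose lid was the one at the carton's +y end, at about (0.517, 0.171). I pressed it down to its stop and handed the job in with the closed fingertip still holding it.

- **Finding it:** I pressed the near end of all four lids. The other three held 11–12 N with no give, while this one tipped about 3 mm, starting at 1–2 N.
- **Pressing it home:** I pushed at its middle until it stopped hard at z = 0.0988 m. It did not move as the push rose from 14 to 21 N, and I then eased to about 17 N for the hand-in at about 13 s.
- **How far it dropped:** The camera images put the drop at about 5 mm, evenly along the lid's front edge. First contact to stop also gave about 5–6 mm. Both are a little short of the nominal 6 mm but above the 4.5 mm needed.
- **Not fully clean:** A sideways force of about 7 N remained at the fingertip.
- **Bystanders:** The jar and one of the firm lids matched to the pixel before and after the press. I checked the can, spray, mug, marker and parcel only by eye in the last pictures, where they look unmoved. The arm mostly hid the tape roll, so I couldn't check it fully.

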